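# Shut the sticking cover of the dark box over a culture dish

### The arm

A 6-joint arm with a two-finger parallel gripper is mounted at the origin on a cart in front of the work surface, level with it; the furniture and walls round the work are solid. World frame = base frame: x ahead of the robot, y to its left, z up, the work surface at z = 0. Lengths are in m, angles in rad, forces in N, time in s.
With the tool pointing down it reaches from about 0.35 to 0.85 m from the base axis. Payload 8.1 kg.
Tool frame: the origin (TCP) lies between the finger pads; the fingertips stand 14 mm ahead of it and the grasp point (between the pads) lies 5 mm behind it; z points along the fingers, y is the line along which they close (so a half turn about z gives the same grasp; the last joint's range is limited). The gripper opens to 93 mm and grips with 3 to 60 N. Pads are 15 mm wide; open, the fingers measure 128 mm over their backs; the gripper's body (75 mm by 188 mm) begins 65 mm behind the grasp point.
Start: joints at [-1.331, 0.13, 1.488, -0, 1.523, -0.085], TCP at [0.191, -0.569, 0.233] pointing down, gripper open.
Joint ranges: [-2.96, 2.96], [-0.89, 2.26], [0.02, 2.5], [-1.34, 4.48], [0, 2.73], [-2.66, 2.66]. Speed limits (rad/s): [2.39, 2.39, 2.79, 3.14, 3.14, 3.14].

### API

Orientations are given as a rotation vector (axis times angle).
In Python, from plant import robot gives the robot as it stands.
- The arm moves only by the tool arm_command, never from a script. Its argument "targets" is a list of rows, each an object of numbers: "x", "y", "z": the shift along the world's x, y, z in units of 500 mm (1.0 is 500 mm); "rx", "ry", "rz": the turn, a rotation vector about the world's x, y, z in units of 2 rad (1.0 is 2 rad); "claw": the closure in counts, from 0 (fully open) to 255 (shut). In form: [{"x": .., "y": .., "z": .., "rx": .., "ry": .., "rz": .., "claw": ..}, ...]. A call has 1 to 10 rows; each row is the pose to reach, as a shift and turn from the pose commanded when the call began; what a row does not reach only later rows make up. A row lasts 1/12 s, in which the tool goes at most 41.7 mm and 7.16 degrees, less where a joint would pass 70% of its speed; a pose out of reach is approached as far as the arm can. A call with a number of a shift or a turn outside -1 to 1 is refused whole. A call with a gripper value outside its range is refused whole. The fingers move at their own pace and stop on an object; "squeeze" is the grip in N (left out, the last holds). Time passes only in rows, so rows that repeat a pose let the fingers close. It gives the time, the measured TCP pose, the force, the opening and the grip force at its end, in the units of the state.
- robot.read_state(): the state, without advancing time (a new reading comes with each control period).
- robot.read_camera(name): name is "scene" or "top" or "wrist"; returns (picture, depth): 480x640x3 uint8, red, green, blue; 480x640 float32, m along the optical axis (not along the pixel's ray), 0 where there is no reading.
- robot.get_calibration(name): a dict with "intrinsics" (3x3 intrinsics, pixels), "dist" ([k1, k2, p1, p2, k3] as OpenCV has them; the pictures are not rectified), "origin" and "orientation" of the camera in the world. Camera axes: x right, y up, looking along -z (the intrinsics and any distortion apply to the point x, -y, -z); pixel columns grow to the right and rows downward; lengths in m; the calibration is good to about 2 mm. A picture is of the moment at which its call begins: read the wrist's pose just before it. get_calibration takes no time and is no camera call; for the wrist camera it gives the pose at the moment of the call.
- robot.close_job(): hands the job in; it is judged then, once.
The state is a dict: "t": time; "q": joint angles; "dq": joint speeds; "joint_torque": joint torques, N m; "tool_pos": TCP position; "orientation": TCP orientation; "force": force on the tool from outside, world axes, zero at the start; "wrist_torque": the same for the moment, N m; "opening": finger opening in m; "gripper_force": force on a finger pad.
Only numpy, scipy, OpenCV 4.12 (cv2) and the standard library are available. Lean on these libraries where they do the work, as an engineer would, in place of code of your own. Each camera call takes 0.05 s, during which the arm holds its last target. There are 200 camera calls.

### The job

Lay the petri dish flat in the open well of the grey dark box, then slide the box's steel cover fully shut over it and press it home, square, on the rubber seal at the far end with about 10 N. The cover skews and binds in its worn tracks: ease it along, never force it, and leave the other things on the bench where they stand.

Things in the scene. Friction and masses are not known exactly. Their poses are not given: they have to be found in the camera images.
- dark_box: Low grey box fixed to the bench, 225 (x) by 250 (y) by 47 mm high, yaw within 0.3 rad. Origin: on the bench under the middle of its well. The cover closes along the box's +x, away from the robot. Its runners lie in tracks along x at y = +100 and -100 mm under aluminium lips (47 mm high, |y| over 92 mm). A hood, top 47 mm high, covers x from -165 to -68 mm.
- well_floor (a point): Middle of the well's floor, 12 mm above the bench; axes as the box's. The well is open from x = -38 to +36 mm and y = -78 to +78 mm; its walls are up to 36 mm high.
- cover: Flat steel cover captive in the tracks, 0.4 to 0.6 kg, plate 115 (x) by 200 (y) by 4 mm, top 42 mm above the bench. Origin: 8 mm under the middle of the plate; axes as the box's when square. Runners only 54 mm long, 200 mm apart, with high friction. More than 25 N on it counts as forcing. Only the two knobs give a hold.
- knob_left (a point): Middle of the top of the cover's left (+y) knob: upright black round post, 16 mm across, 30 mm tall, top 72 mm above the bench, at [43.5, 80, 42] mm in the cover's frame, 14 mm behind the cover's leading edge. Above 50 mm nothing stands behind or between the knobs. A push of 2 to 8 N here swings this end forward.
- knob_right (a point): The same for the right (-y) knob, at [43.5, -80, 42] mm in the cover's frame. Pushed at one knob the cover skews by 0.03 to 0.14 rad, then wedges: how far varies from start to start, each way and along the way (the left track is buckled inwards at one hidden place). More force there does not help; a push at the other knob frees it.
- home_left (a point): Where the top of the left knob is when the cover is fully shut and square: [28, 80, 72] mm in the box's frame.
- home_right (a point): The same for the right knob: [28, -80, 72] mm in the box's frame.
- dish: Round lidded petri dish, 62 mm across, 15 mm tall, about 30 g, lying flat on the bench to the right of the box. Origin: middle of its underside.
- vial: Bystander: small vial, 28 mm across, 61 mm tall, on the bench left of the box. Origin: middle of its underside.
- stopper: Bystander: rubber stopper, 31 mm across, 28 mm tall, left of the box. Origin: middle of its underside.
- dropper_bottle: Bystander: dropper bottle, 33 mm across, 107 mm tall, right of the box, beyond the dish. Origin: middle of its underside.
- forceps: Bystander: forceps lying flat, 122 mm long, at the right near the front of the bench. Origin: middle of their underside.
- seal: Firm black rubber seal strip on the box's far wall, 6 (x) by 226 (y) by 13 mm, fixed. Origin: its middle, 36.5 mm above the bench, 3 mm behind its front face; axes as the box's. It stops the cover's leading edge and gives less than 1 mm; it is sealed once the shut cover is pressed with about 10 N at either knob and held 0.3 s (the runners take some; over 4 N must reach the seal for 0.2 s).
Not all that is in view belongs to the job. Leave any blue or brown look-alike of the dish alone.

How it is judged:
By the outcome, as a careful person would: the job done as asked, in the order asked, and still so for the second after the job is handed in, with the robot touching nothing.
It also fails if it takes over 67 s, if anything falls off the work surface, if the arm or the gripper's body presses on something with over 40 N, if the wrist force passes 120 N, or if a joint passes its speed limit or range.

## Working session

There is one attempt and no reset: what is moved stays moved. The work goes in short steps, Python scripts to look and compute and a tool call to move; the robot and the scene stay as the last step left them, time stands still between calls to the robot, and variables do not carry over. Pictures are saved under pics/ and viewed, at most 10 in all, crops included, and the job is handed in when it is done.

Besides the shell and the picture viewer there is one more tool, called after ">>>" in YAML: its name, and indented under it one key for each argument. arm_command: Moves the arm, as the interface text tells. Shifts and turns lie within -1 to 1; 1 stands for 500 mm of shift or 2 rad of turn. Its arguments: {"type":"object","properties":{"targets":{"type":"array","items":{"type":"object","properties":{"x":{"type":"number","minimum":-1,"maximum":1},"y":{"type":"number","minimum":-1,"maximum":1},"z":{"type":"number","minimum":-1,"maximum":1},"rx":{"type":"number","minimum":-1,"maximum":1},"ry":{"type":"number","minimum":-1,"maximum":1},"rz":{"type":"number","minimum":-1,"maximum":1},"claw":{"type":"number"}}}},"squeeze":{"type":"number"}},"required":["targets"]}

```bash
ls; mkdir -p pics; cat > h.py <<'E'
import numpy as np, cv2
from plant import robot
def save(n):
    im,d=robot.read_camera(n); c=robot.get_calibration(n)
    np.savez(f'pics/{n}.npz',im=im,d=d,K=c['intrinsics'],dist=c['dist'],o=c['origin'],R=c['orientation'])
    return im,d,c
def rot(r):
    r=np.array(r,float)
    return r if r.shape==(3,3) else cv2.Rodrigues(r)[0]
def rays(c,px):
    u=cv2.undistortPoints(np.array(px,float).reshape(-1,1,2),np.array(c['intrinsics']),np.array(c['dist'])).reshape(-1,2)
    return np.c_[u[:,0],-u[:,1],-np.ones(len(u))]@rot(c['orientation']).T
def plane(c,px,z):
    r=rays(c,px);o=np.array(c['origin']);return o+r*((z-o[2])/r[:,2:3])
def bydepth(c,px,d):
    px=np.array(px).reshape(-1,2); r=rays(c,px)
    return np.array(c['origin'])+r*np.array([d[int(v),int(u)] for u,v in px])[:,None]
E
python3 - <<'E'
from h import *
for n in('top','scene'):
    im,d,c=save(n); cv2.imwrite(f'pics/{n}0.png',im[:,:,::-1]); print(n,c)
print(robot.read_state())
E
```

```text
pics
top {'intrinsics': array([[484.80632115,   0.        , 327.6540379 ],
       [  0.        , 484.80632115, 237.77317599],
       [  0.        ,   0.        ,   1.        ]]), 'dist': array([0.03456133, 0.        , 0.        , 0.        , 0.        ]), 'origin': array([ 0.35387941, -0.07198862,  1.15842018]), 'orientation': array([ 0.07704323, -0.11090869, -1.54792679])}
scene {'intrinsics': array([[473.10286421,   0.        , 317.52644772],
       [  0.        , 473.10286421, 238.0153919 ],
       [  0.        ,   0.        ,   1.        ]]), 'dist': array([-0.1191943,  0.       ,  0.       ,  0.       ,  0.       ]), 'origin': array([-0.51870648, -0.56020422,  0.7552857 ]), 'orientation': array([ 0.91055062, -0.58639557, -1.00134625])}
{'t': 0.1, 'q': array([-1.33141531e+00,  1.31065365e-01,  1.48914515e+00, -1.15326112e-05,
        1.52302444e+00, -8.54053338e-02]), 'dq': array([ 0.00114535, -0.00126006, -0.00275827, -0.00204111, -0.00113441,
       -0.00017253]), 'joint_torque': array([ 1.88323370e-04, -5.61345398e+01, -4.93093765e+01,  7.70039647e-02,
        2.91127997e-02, -6.38273673e-05]), 'tool_pos': array([ 0.19136198, -0.56815146,  0.23171831]), 'orientation': array([-3.09864411e+00, -5.07670080e-01,  2.16339210e-04]), 'force': array([-0.81575365,  0.23428705, -0.40609928]), 'wrist_torque': array([ 0.0041203 , -0.00885676,  0.04946417]), 'gripper_force': 0.0, 'opening': 0.09313816137486312}
```

View pics/top0.png

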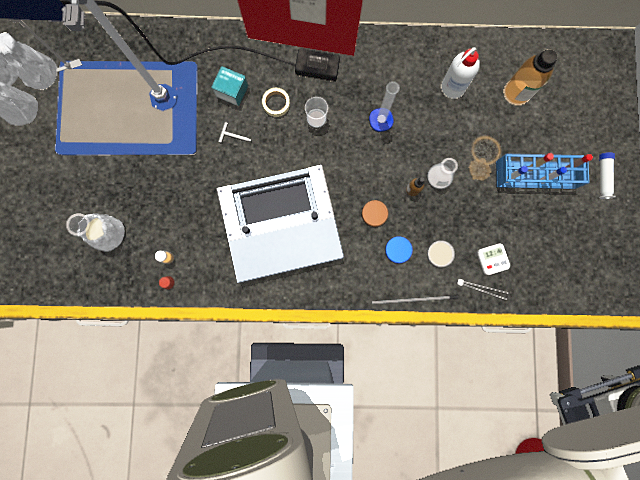

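View pics/scene0.png

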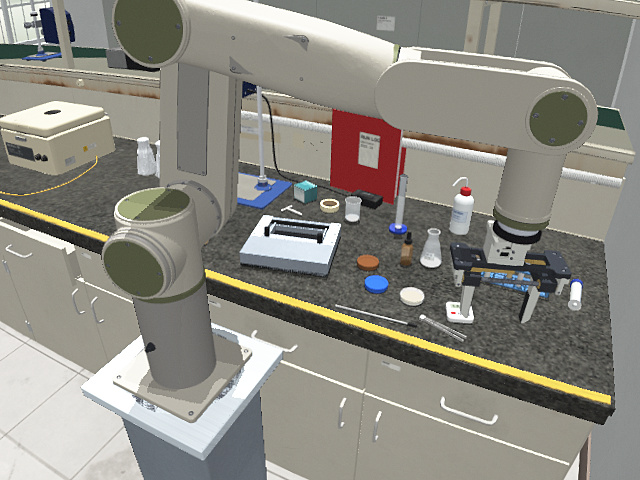

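The top view shows the box with its knobs at about (246,230) and (314,215). The cream dish is at (441,253), beyond the blue (399,250) and brown (375,213) look-alikes. I'll measure these with masks.

```bash
python3 - <<'E'
from h import *
z=np.load('pics/top.npz'); im=z['im']; d=z['d']; c=dict(intrinsics=z['K'],dist=z['dist'],origin=z['o'],orientation=z['R'])
g=im.astype(int)
# dish
hsv=cv2.cvtColor(im,cv2.COLOR_RGB2HSV)
m=np.zeros(im.shape[:2],np.uint8); m[235:272,424:460]=(im.min(2)>150)[235:272,424:460]
n,l,s,ce=cv2.connectedComponentsWithStats(m); i=1+s[1:,4].argmax()
print('dish',ce[i],s[i],plane(c,[ce[i]],.015), 'depth z',bydepth(c,[ce[i]],d))
# knobs
for (a,b) in((246,230),(314,215)):
    m[:]=0; m[b-8:b+9,a-8:a+9]=(im.max(2)<60)[b-8:b+9,a-8:a+9]
    n,l,s,ce=cv2.connectedComponentsWithStats(m); i=1+s[1:,4].argmax()
    print('knob',ce[i],s[i],plane(c,[ce[i]],.072),bydepth(c,[ce[i]],d))
# box outline: height by depth
v,u=np.mgrid[150:295,205:355]; P=bydepth(c,np.c_[u.ravel(),v.ravel()],d)
bm=((P[:,2]>.03)&(P[:,2]<.06)).astype(np.uint8).reshape(u.shape)
n,l,s,ce=cv2.connectedComponentsWithStats(bm); i=1+s[1:,4].argmax()
Q=P[(l==i).ravel()][:,:2].astype(np.float32); r=cv2.minAreaRect(Q*1000); print('box',r,np.median(P[(l==i).ravel(),2])); print(cv2.boxPoints(r))
# bystanders
for n_,(a,b),h in(('vial',(163,257),.061),('stop',(166,283),.028),('drop',(417,185),.107),('blue',(399,250),.015),('brown',(375,213),.015),('forc',(460,282),.01)):
    print(n_,plane(c,[(a,b)],h)[0].round(3))
E
```

```text
dish [440.67343173 253.28228782] [428 241  26  26 542] [[ 0.46088312 -0.36457079  0.015     ]] depth z [[ 0.46119483 -0.3654231   0.01166912]]
knob [246.76923077 231.23076923] [243 229   7   5  13] [[0.49593637 0.08809231 0.072     ]] [[0.49617075 0.08835643 0.07020751]]
knob [314.5        217.33333333] [312 216   6   4  12] [[ 0.53115721 -0.06349956  0.072     ]] [[ 0.53104036 -0.06350516  0.07271607]]
box ((523.1322631835938, 17.681304931640625), (225.7086944580078, 250.11264038085938), 14.419082641601562) 0.045820865588046655
[[ 382.6922   110.69624]
 [ 444.97336 -131.53792]
 [ 663.5723   -75.33363]
 [ 601.29114  166.90053]]
vial [0.435 0.274 0.061]
stop [0.378 0.274 0.028]
drop [ 0.603 -0.29   0.107]
blue [ 0.467 -0.265  0.015]
brown [ 0.554 -0.208  0.015]
forc [ 0.394 -0.411  0.01 ]
```

>>> arm_command:
  targets:
    - {"x": 0.54,"y": 0.408,"z": -0.24,"claw": 48}
    - {"x": 0.54,"y": 0.408,"z": -0.24,"claw": 48}
    - {"x": 0.54,"y": 0.408,"z": -0.24,"claw": 48}
    - {"x": 0.54,"y": 0.408,"z": -0.24,"claw": 48}
    - {"x": 0.54,"y": 0.408,"z": -0.24,"claw": 48}
    - {"x": 0.54,"y": 0.408,"z": -0.24,"claw": 48}
    - {"x": 0.54,"y": 0.408,"z": -0.24,"claw": 48}
    - {"x": 0.54,"y": 0.408,"z": -0.24,"claw": 48}
    - {"x": 0.54,"y": 0.408,"z": -0.24,"claw": 48}
    - {"x": 0.54,"y": 0.408,"z": -0.24,"claw": 48}

```text
schema error: expected keys x, y, z, rx, ry, rz, claw
```

```bash
python3 - <<'E'
from h import *
s=robot.read_state();print(s['t'],s['tool_pos'],s['orientation'],s['opening'],s['force'])
im,d,c=save('wrist'); cv2.imwrite('pics/w1.png',im[:,:,::-1]); print(c)
E
```

```text
0.1 [ 0.19136198 -0.56815146  0.23171831] [-3.09864411e+00 -5.07670080e-01  2.16339210e-04] 0.09313816137486312 [-0.81575365  0.23428705 -0.40609928]
{'intrinsics': array([[366.85835962,   0.        , 319.27388516],
       [  0.        , 366.85835962, 243.76366953],
       [  0.        ,   0.        ,   1.        ]]), 'dist': array([-0.06719666,  0.        ,  0.        ,  0.        ,  0.        ]), 'origin': array([ 0.26747562, -0.54336756,  0.38337125]), 'orientation': array([-0.2512943 ,  0.18272441, -1.23794361])}
```

View pics/w1.png

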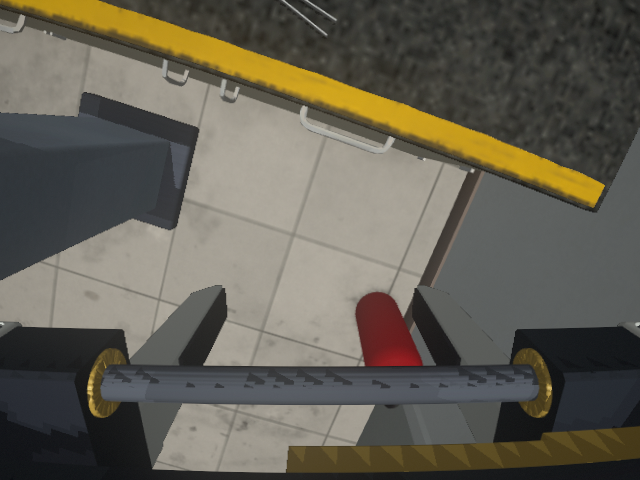

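The call was refused because every row needs all seven keys. The wrist picture therefore only shows the bench edge and floor from the start pose. I'll resend the move in full.

>>> arm_command:
  targets:
    - {"x": 0.54,"y": 0.408,"z": -0.24,"rx": 0,"ry": 0,"rz": 0,"claw": 48}
    - {"x": 0.54,"y": 0.408,"z": -0.24,"rx": 0,"ry": 0,"rz": 0,"claw": 48}
    - {"x": 0.54,"y": 0.408,"z": -0.24,"rx": 0,"ry": 0,"rz": 0,"claw": 48}
    - {"x": 0.54,"y": 0.408,"z": -0.24,"rx": 0,"ry": 0,"rz": 0,"claw": 48}
    - {"x": 0.54,"y": 0.408,"z": -0.24,"rx": 0,"ry": 0,"rz": 0,"claw": 48}
    - {"x": 0.54,"y": 0.408,"z": -0.24,"rx": 0,"ry": 0,"rz": 0,"claw": 48}
    - {"x": 0.54,"y": 0.408,"z": -0.24,"rx": 0,"ry": 0,"rz": 0,"claw": 48}
    - {"x": 0.54,"y": 0.408,"z": -0.24,"rx": 0,"ry": 0,"rz": 0,"claw": 48}
    - {"x": 0.54,"y": 0.408,"z": -0.24,"rx": 0,"ry": 0,"rz": 0,"claw": 48}
    - {"x": 0.54,"y": 0.408,"z": -0.24,"rx": 0,"ry": 0,"rz": 0,"claw": 48}

```text
t: 0.98
tool_pos: [0.4636, -0.3599, 0.1097]
orientation: [-3.095, -0.514, 0.002]
force: [0.1, -0.2, -0.6]
opening: 0.0758
gripper_force: 0.0
```

```bash
python3 - <<'E'
from h import *
s=robot.read_state();print(s['t'],s['tool_pos'],s['orientation'],s['opening'],s['force'])
im,d,c=save('wrist'); cv2.imwrite('pics/w2.png',im[:,:,::-1])
m=((im.min(2)>150)&(d>0)).astype(np.uint8)
n,l,st,ce=cv2.connectedComponentsWithStats(m)
for i in range(1,n):
    if st[i,4]>1500: print(st[i],ce[i],plane(c,[ce[i]],.015)[0].round(4),bydepth(c,[ce[i]],d)[0].round(3))
E
```

```text
0.9833 [ 0.46363253 -0.35988483  0.10966363] [-3.09482683e+00 -5.14046551e-01  2.03157224e-03] 0.07583487782842645 [ 0.12399343 -0.16020953 -0.63730805]
[ 281  214   87   84 5715] [323.87909011 256.05616798] [ 0.4602 -0.3662  0.015 ] [ 0.46  -0.366  0.016]
[ 436  277   85   75 3977] [478.86648227 303.91123963] [ 0.4618 -0.4888  0.015 ] [ 0.462 -0.488  0.017]
[ 182  407  165   65 4478] [237.05783832 440.2780259 ] [ 0.2769 -0.3499  0.015 ] [-0.633 -0.395 -0.845]
```

View pics/w2.png

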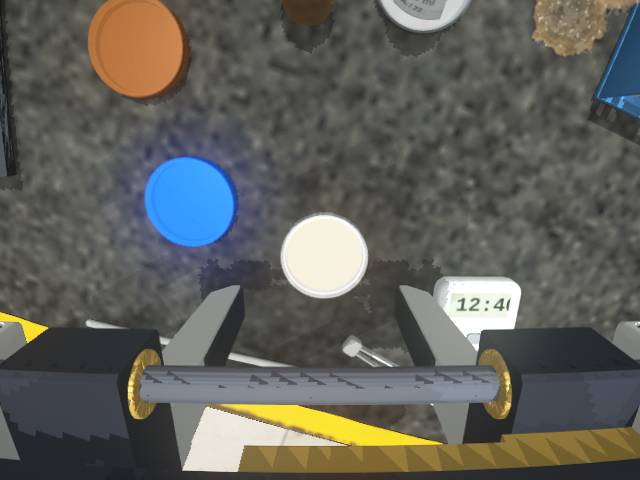

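>>> arm_command:
  targets:
    - {"x": -0.002,"y": -0.001,"z": -0.19,"rx": 0,"ry": 0,"rz": 0,"claw": 48}
    - {"x": -0.002,"y": -0.001,"z": -0.19,"rx": 0,"ry": 0,"rz": 0,"claw": 48}
    - {"x": -0.002,"y": -0.001,"z": -0.19,"rx": 0,"ry": 0,"rz": 0,"claw": 48}
    - {"x": -0.002,"y": -0.001,"z": -0.19,"rx": 0,"ry": 0,"rz": 0,"claw": 48}
    - {"x": -0.002,"y": -0.001,"z": -0.19,"rx": 0,"ry": 0,"rz": 0,"claw": 48}

```text
t: 1.45
tool_pos: [0.4595, -0.366, 0.0179]
orientation: [-3.1, -0.506, 0.001]
force: [-0.5, -0.1, 0.4]
opening: 0.0752
gripper_force: 0.0
```

>>> arm_command:
  targets:
    - {"x": 0,"y": 0,"z": 0,"rx": 0,"ry": 0,"rz": 0,"claw": 110}
    - {"x": 0,"y": 0,"z": 0,"rx": 0,"ry": 0,"rz": 0,"claw": 110}
    - {"x": 0,"y": 0,"z": 0,"rx": 0,"ry": 0,"rz": 0,"claw": 110}
    - {"x": 0,"y": 0,"z": 0,"rx": 0,"ry": 0,"rz": 0,"claw": 110}
  squeeze: 8

```text
t: 1.78
tool_pos: [0.4605, -0.3658, 0.0185]
orientation: [3.099, 0.508, 0.0]
force: [-2.4, -0.3, 3.7]
opening: 0.0615
gripper_force: 8.1
```

>>> arm_command:
  targets:
    - {"x": 0,"y": 0,"z": 0.08,"rx": 0,"ry": 0,"rz": 0,"claw": 110}
    - {"x": 0,"y": 0,"z": 0.16,"rx": 0,"ry": 0,"rz": 0,"claw": 110}
    - {"x": 0.2,"y": 0.79,"z": 0.24,"rx": 0,"ry": 0,"rz": -0.037,"claw": 110}
    - {"x": 0.228,"y": 0.792,"z": 0.24,"rx": 0,"ry": 0,"rz": -0.037,"claw": 110}
    - {"x": 0.228,"y": 0.792,"z": 0.24,"rx": 0,"ry": 0,"rz": -0.037,"claw": 110}
    - {"x": 0.228,"y": 0.792,"z": 0.24,"rx": 0,"ry": 0,"rz": -0.037,"claw": 110}
    - {"x": 0.228,"y": 0.792,"z": 0.24,"rx": 0,"ry": 0,"rz": -0.037,"claw": 110}
    - {"x": 0.228,"y": 0.792,"z": 0.24,"rx": 0,"ry": 0,"rz": -0.037,"claw": 110}
    - {"x": 0.228,"y": 0.792,"z": 0.24,"rx": 0,"ry": 0,"rz": -0.037,"claw": 110}
    - {"x": 0.228,"y": 0.792,"z": 0.24,"rx": 0,"ry": 0,"rz": -0.037,"claw": 110}

```text
t: 2.62
tool_pos: [0.5521, -0.0442, 0.1304]
orientation: [3.117, 0.393, 0.001]
force: [1.3, -0.3, 0.5]
opening: 0.0615
gripper_force: 8.0
```

>>> arm_command:
  targets:
    - {"x": 0,"y": 0,"z": 0,"rx": 0,"ry": 0,"rz": 0,"claw": 110}
    - {"x": 0,"y": 0,"z": 0,"rx": 0,"ry": 0,"rz": 0,"claw": 110}
    - {"x": 0,"y": 0,"z": 0,"rx": 0,"ry": 0,"rz": 0,"claw": 110}
    - {"x": 0,"y": 0,"z": 0,"rx": 0,"ry": 0,"rz": 0,"claw": 110}

```text
t: 2.95
tool_pos: [0.5516, -0.0473, 0.1296]
orientation: [3.117, 0.391, -0.001]
force: [0.6, -0.0, -0.5]
opening: 0.0617
gripper_force: 8.0
```

```bash
python3 - <<'E'
from h import *
s=robot.read_state();print(s['t'],s['tool_pos'],s['orientation'],s['opening'],s['force'])
im,d,c=save('wrist'); cv2.imwrite('pics/w3.png',im[:,:,::-1])
E
```

```text
2.95 [ 0.55155135 -0.04732385  0.1295829 ] [ 3.11690107e+00  3.91376394e-01 -1.03356247e-03] 0.061682819063500934 [ 0.56389045 -0.00891557 -0.49596409]
```

View pics/w3.png

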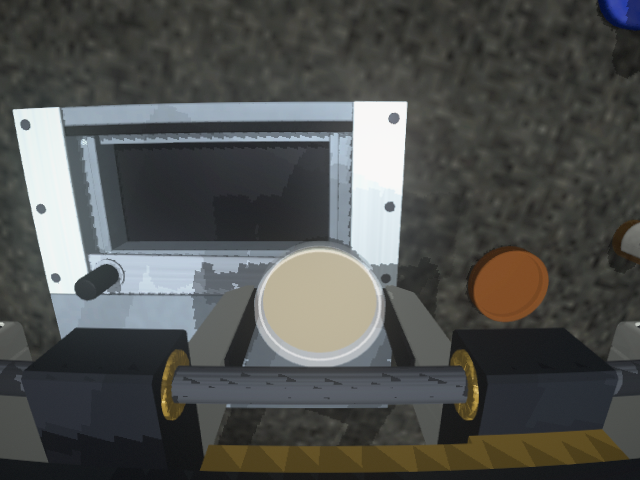

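The dish is held at (320,305), the well is at about (225,195), and the left knob top is near (90,285). The arm stopped about 80 mm short, so I'll check the well from this view.

```bash
python3 - <<'E'
from h import *
z=np.load('pics/wrist.npz'); im=z['im']; d=z['d']; c=dict(intrinsics=z['K'],dist=z['dist'],origin=z['o'],orientation=z['R'])
v,u=np.mgrid[90:300,0:420]; P=bydepth(c,np.c_[u.ravel(),v.ravel()],d); P=P.reshape(*u.shape,3)
for nm,lo,hi,us in(('floor',.006,.018,slice(80,360)),('lipR',.044,.052,slice(340,420)),('lipL',.044,.052,slice(0,75))):
    Z=P[:,us]; m=((Z[...,2]>lo)&(Z[...,2]<hi)).astype(np.uint8); n,l,s,ce=cv2.connectedComponentsWithStats(m); i=1+s[1:,4].argmax()
    r=cv2.minAreaRect((Z[l==i][:,:2]*1000).astype(np.float32)); print(nm,r,Z[l==i][:,2].mean(),cv2.boxPoints(r).round(0).tolist())
# far edge line of right lip & well center check in box frame
th=.2517;o=np.array([.574,.0308]);R=np.array([[np.cos(th),np.sin(th)],[-np.sin(th),np.cos(th)]])
for px in((52,108),(354,101),(115,145),(330,143),(90,285)):
    zz=.072 if px[0]==90 else .047 if px[1]<120 else .036
    p=plane(c,[px],zz)[0]; print(px,bydepth(c,[px],d)[0].round(4),(R@(p[:2]-o)*1000).round(1))
Z=P.reshape(-1,3); Z=Z[(Z[:,2]>.069)&(Z[:,2]<.075)]; print('knobL',np.median(Z,0),len(Z),R@(np.median(Z,0)[:2]-o))
for p in((407,101),(13,110)): print(p,(R@(plane(c,[p],.047)[0][:2]-o)*1000).round(1))
E
```

```text
floor ((571.3760375976562, 31.303924560546875), (74.08204650878906, 157.28257751464844), 14.278456687927246) 0.011601500786173285 [[516.0, 98.0], [555.0, -54.0], [627.0, -36.0], [588.0, 117.0]]
lipR ((598.1924438476562, -72.4542236328125), (121.74159240722656, 37.18345642089844), 14.384344100952148) 0.04644390073173778 [[535.0, -70.0], [544.0, -106.0], [662.0, -75.0], [653.0, -39.0]]
lipL ((539.8057250976562, 134.90911865234375), (132.66835021972656, 35.59365463256836), 13.570168495178223) 0.04647464973438 [[471.0, 137.0], [479.0, 102.0], [608.0, 133.0], [600.0, 168.0]]
(52, 108) [0.6063 0.1393 0.0463] [58.2 96.6]
(354, 101) [ 0.6534 -0.0438  0.0471] [ 58.3 -92. ]
(115, 145) [0.5873 0.1143 0.0118] [34.1 64.2]
(330, 143) [ 0.6257 -0.0364  0.0357] [ 33.4 -78. ]
(90, 285) [0.5061 0.0909 0.0717] [-50.6  74.8]
knobL [0.50260288 0.09358662 0.07131109] 428 [-0.05351037  0.07858975]
(407, 101) [  58.5 -124.1]
(13, 110) [ 58.3 123.9]
```

The well floor centre measures (.5714, .0313) with yaw 0.25. Its 74×157 mm size matches the 74×156 given. Now I'll go over it and lower.

>>> arm_command:
  targets:
    - {"x": 0.039,"y": 0.157,"z": 0,"rx": 0,"ry": 0,"rz": 0,"claw": 110}
    - {"x": 0.039,"y": 0.157,"z": 0,"rx": 0,"ry": 0,"rz": 0,"claw": 110}
    - {"x": 0.039,"y": 0.157,"z": 0,"rx": 0,"ry": 0,"rz": 0,"claw": 110}
    - {"x": 0.039,"y": 0.157,"z": -0.06,"rx": 0,"ry": 0,"rz": 0,"claw": 110}
    - {"x": 0.039,"y": 0.157,"z": -0.12,"rx": 0,"ry": 0,"rz": 0,"claw": 110}
    - {"x": 0.039,"y": 0.157,"z": -0.17,"rx": 0,"ry": 0,"rz": 0,"claw": 110}
    - {"x": 0.039,"y": 0.157,"z": -0.196,"rx": 0,"ry": 0,"rz": 0,"claw": 110}
    - {"x": 0.039,"y": 0.157,"z": -0.196,"rx": 0,"ry": 0,"rz": 0,"claw": 110}

```text
t: 3.67
tool_pos: [0.569, 0.0311, 0.0286]
orientation: [-3.116, -0.39, 0.008]
force: [-0.3, -0.4, -0.1]
opening: 0.0619
gripper_force: 8.0
```

>>> arm_command:
  targets:
    - {"x": 0.003,"y": 0,"z": 0,"rx": 0,"ry": 0,"rz": 0,"claw": 110}
    - {"x": 0.003,"y": 0,"z": 0,"rx": 0,"ry": 0,"rz": 0,"claw": 110}

```text
t: 3.83
tool_pos: [0.5744, 0.0316, 0.0336]
orientation: [3.117, 0.391, 0.004]
force: [0.4, 0.0, 0.2]
opening: 0.0618
gripper_force: 8.0
```

>>> arm_command:
  targets:
    - {"x": 0,"y": 0,"z": -0.003,"rx": 0,"ry": 0,"rz": 0,"claw": 110}
    - {"x": 0,"y": 0,"z": -0.003,"rx": 0,"ry": 0,"rz": 0,"claw": 110}
    - {"x": 0,"y": 0,"z": -0.003,"rx": 0,"ry": 0,"rz": 0,"claw": 50}
    - {"x": 0,"y": 0,"z": -0.003,"rx": 0,"ry": 0,"rz": 0,"claw": 50}
    - {"x": 0,"y": 0,"z": -0.003,"rx": 0,"ry": 0,"rz": 0,"claw": 50}

```text
t: 4.25
tool_pos: [0.5732, 0.0323, 0.0308]
orientation: [3.117, 0.393, 0.001]
force: [0.1, 0.6, 0.3]
opening: 0.0738
gripper_force: 0.0
```

>>> arm_command:
  targets:
    - {"x": 0,"y": 0,"z": 0.08,"rx": 0,"ry": 0,"rz": 0,"claw": 50}
    - {"x": 0,"y": 0,"z": 0.16,"rx": 0,"ry": 0,"rz": 0,"claw": 50}
    - {"x": -0.05,"y": -0.012,"z": 0.22,"rx": 0,"ry": 0,"rz": 0,"claw": 255}
    - {"x": -0.12,"y": -0.031,"z": 0.26,"rx": 0,"ry": 0,"rz": 0,"claw": 255}
    - {"x": -0.19,"y": -0.049,"z": 0.26,"rx": 0,"ry": 0,"rz": 0,"claw": 255}
    - {"x": -0.26,"y": -0.066,"z": 0.26,"rx": 0,"ry": 0,"rz": 0,"claw": 255}
    - {"x": -0.29,"y": -0.074,"z": 0.26,"rx": 0,"ry": 0,"rz": 0,"claw": 255}
    - {"x": -0.29,"y": -0.074,"z": 0.26,"rx": 0,"ry": 0,"rz": 0,"claw": 255}
    - {"x": -0.29,"y": -0.074,"z": 0.26,"rx": 0,"ry": 0,"rz": 0,"claw": 255}

```text
t: 5.0
tool_pos: [0.4281, -0.0049, 0.1609]
orientation: [3.117, 0.392, 0.003]
force: [0.4, -0.1, 0.3]
opening: 0.033
gripper_force: 0.0
```

```bash
python3 - <<'E'
from h import *
s=robot.read_state();print(s['t'],s['tool_pos'],s['orientation'],s['opening'],s['force'])
im,d,c=save('wrist'); cv2.imwrite('pics/w4.png',im[:,:,::-1])
E
```

```text
5.0 [ 0.42810114 -0.00486823  0.16087897] [3.11670884e+00 3.91784820e-01 2.95838252e-03] 0.0330443326192568 [ 0.388113   -0.11775501  0.26180195]
```

View pics/w4.png

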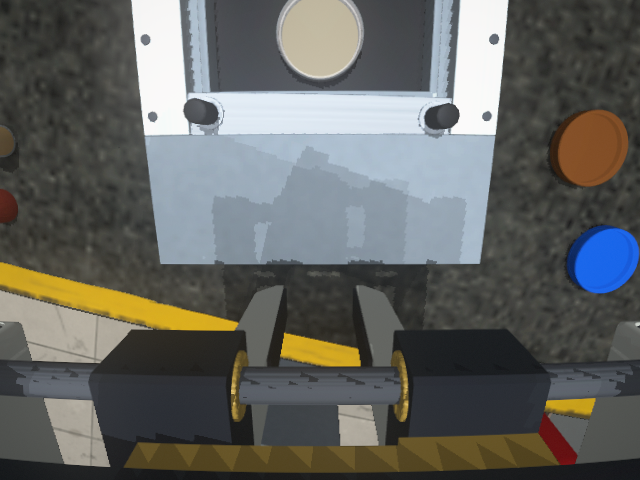

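The dish lies flat in the well at (320,37). The knobs are at (200,110) and (440,117). Next, a helper to locate the knobs in the box frame.

```bash
cat >> h.py <<'E'
TH=.250; O=np.array([.5725,.0306]); RB=np.array([[np.cos(TH),np.sin(TH)],[-np.sin(TH),np.cos(TH)]])
def box(p): return RB@(np.array(p)[:2]-O)*1000
def unit(dx,dy): return (RB.T@np.array([dx,dy])/500).round(4)  # box-frame mm -> row units
def knobs(n='wrist',cap=None,pr=True):
    im,d,c=save(n)
    v,u=np.mgrid[0:480,0:640]; P=bydepth(c,np.c_[u.ravel(),v.ravel()],d)
    Q=(P[:,:2]-O)@RB.T*1000; dark=im.max(2).ravel()<75; out={}
    for nm,sg in(('L',1),('R',-1)):
        m=(dark&(abs(P[:,2]-.072)<.0035)&(abs(Q[:,1]*sg-80)<22)&(Q[:,0]>-100)&(Q[:,0]<45))
        if m.sum()<8: out[nm]=None; continue
        (cx,cy),r=cv2.minEnclosingCircle(Q[m].astype(np.float32)); out[nm]=(round(cx,1),round(cy,1),round(r,1),int(m.sum()))
    s=robot.read_state(); print(round(s['t'],2),out,'tool',box(s['tool_pos']).round(1),s['tool_pos'][2].round(4),'F',s['force'].round(1))
    return out
E
python3 - <<'E'
from h import *
knobs(); knobs('top'); print(unit(10,0),unit(0,10))
E
```

```text
5.1 {'L': (-55.7, 75.2, 5.9, 21), 'R': (-56.2, -79.7, 7.6, 232)} tool [-147.8    1.4] 0.1608 F [1.  0.6 0.4]
5.15 {'L': None, 'R': None} tool [-147.8    1.4] 0.1607 F [ 0.9  0.3 -0.4]
[0.0194 0.0049] [-0.0049  0.0194]
```

```bash
sed -i 's/dark=im.max(2).ravel()<75/dark=im.max(2).ravel()<140/' h.py
python3 - <<'E'
from h import *
knobs(); knobs('top')
E
```

```text
5.2 {'L': (-53.2, 78.9, 8.0, 479), 'R': (-56.3, -79.7, 7.9, 481)} tool [-147.9    1.5] 0.1605 F [-1.1 -0.1  0.2]
5.25 {'L': None, 'R': None} tool [-148.1    1.5] 0.1603 F [ 0.1 -0.5 -0.3]
```

>>> arm_command:
  targets:
    - {"x": 0.1624,"y": -0.1268,"z": -0.1,"rx": 0,"ry": 0,"rz": 0,"claw": 255}
    - {"x": 0.1624,"y": -0.1268,"z": -0.1,"rx": 0,"ry": 0,"rz": 0,"claw": 255}
    - {"x": 0.1624,"y": -0.1268,"z": -0.182,"rx": 0,"ry": 0,"rz": 0,"claw": 255}
    - {"x": 0.1624,"y": -0.1268,"z": -0.182,"rx": 0,"ry": 0,"rz": 0,"claw": 255}
    - {"x": 0.1624,"y": -0.1268,"z": -0.182,"rx": 0,"ry": 0,"rz": 0,"claw": 255}
    - {"x": 0.1624,"y": -0.1268,"z": -0.182,"rx": 0,"ry": 0,"rz": 0,"claw": 255}

```text
t: 5.75
tool_pos: [0.5081, -0.0678, 0.0678]
orientation: [-3.115, -0.392, 0.006]
force: [-0.3, -0.2, 0.8]
opening: 0.0006
gripper_force: 0.0
```

```bash
python3 - <<'E'
from h import *
knobs();s=robot.read_state();print(s['opening'],s['orientation'])
E
```

```text
5.8 {'L': None, 'R': (-66.1, -80.3, 19.1, 1484)} tool [-85.8 -79.6] 0.0695 F [0.4 0.5 0.6]
0.0006849845456346403 [-3.11625846e+00 -3.93083911e-01  1.88214798e-03]
```

>>> arm_command:
  targets:
    - {"x": 0.0194,"y": 0.0049,"z": 0,"rx": 0,"ry": 0,"rz": 0,"claw": 255}
    - {"x": 0.0252,"y": 0.0064,"z": 0,"rx": 0,"ry": 0,"rz": 0,"claw": 255}
    - {"x": 0.029,"y": 0.0074,"z": 0,"rx": 0,"ry": 0,"rz": 0,"claw": 255}
    - {"x": 0.033,"y": 0.0083,"z": 0,"rx": 0,"ry": 0,"rz": 0,"claw": 255}
    - {"x": 0.033,"y": 0.0083,"z": 0,"rx": 0,"ry": 0,"rz": 0,"claw": 255}

```text
t: 6.22
tool_pos: [0.525, -0.064, 0.0707]
orientation: [3.116, 0.394, -0.002]
force: [-8.8, -1.6, 8.1]
opening: 0.0007
gripper_force: 4.6
```

>>> arm_command:
  targets:
    - {"x": 0,"y": 0,"z": 0.002,"rx": 0,"ry": 0,"rz": 0,"claw": 255}
    - {"x": 0,"y": 0,"z": 0.002,"rx": 0,"ry": 0,"rz": 0,"claw": 255}

```text
t: 6.38
tool_pos: [0.5255, -0.0637, 0.0712]
orientation: [3.117, 0.394, 0.001]
force: [-3.0, -0.4, 0.5]
opening: 0.0002
gripper_force: 1.4
```

```bash
python3 - <<'E'
from h import *
knobs();im=np.load('pics/wrist.npz')['im'];cv2.imwrite('pics/w5.png',im[:,:,::-1]);print(robot.read_state()['wrist_torque'])
E
```

```text
6.43 {'L': (-53.4, 72.8, 3.5, 24), 'R': (-58.5, -80.3, 15.1, 1320)} tool [-68.8 -79.8] 0.071 F [-3.3  0.8  2.5]
[0.10586296 0.58503596 0.04290541]
```

View pics/w5.png

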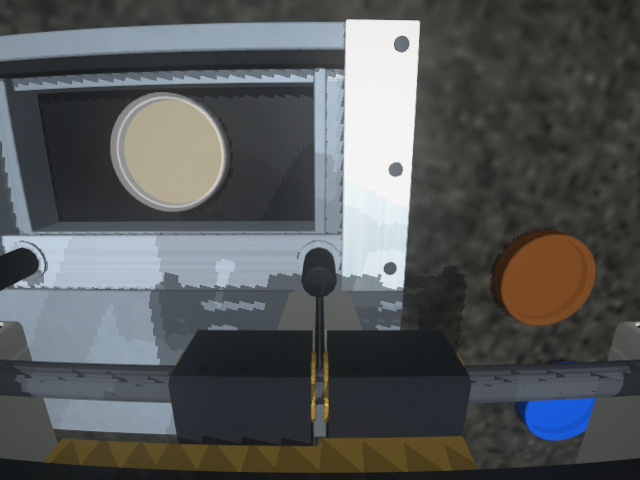

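The fingertip is square behind the right knob at (319,270), and the dish is still flat at (170,150). I'll continue on the right.

>>> arm_command:
  targets:
    - {"x": 0.003,"y": 0.0008,"z": 0,"rx": 0,"ry": 0,"rz": 0,"claw": 255}
    - {"x": 0.006,"y": 0.0015,"z": 0,"rx": 0,"ry": 0,"rz": 0,"claw": 255}
    - {"x": 0.009,"y": 0.0023,"z": 0,"rx": 0,"ry": 0,"rz": 0,"claw": 255}
    - {"x": 0.0116,"y": 0.003,"z": 0,"rx": 0,"ry": 0,"rz": 0,"claw": 255}

```text
t: 6.77
tool_pos: [0.5289, -0.0627, 0.0706]
orientation: [-3.117, -0.393, 0.009]
force: [-20.3, -1.4, 16.8]
opening: 0.0006
gripper_force: 10.6
```

>>> arm_command:
  targets:
    - {"x": -0.004,"y": -0.001,"z": 0.004,"rx": 0,"ry": 0,"rz": 0,"claw": 255}
    - {"x": -0.004,"y": -0.001,"z": 0.004,"rx": 0,"ry": 0,"rz": 0,"claw": 255}

```text
t: 6.93
tool_pos: [0.5295, -0.0629, 0.0727]
orientation: [3.117, 0.393, 0.001]
force: [-3.2, 0.7, -0.5]
opening: 0.0005
gripper_force: 1.4
```

```bash
python3 - <<'E'
from h import *
knobs()
E
```

```text
6.98 {'L': (-52.5, 74.4, 5.8, 85), 'R': (-54.7, -80.4, 15.2, 1289)} tool [-64.7 -79.9] 0.0726 F [-3.1  1.   1.3]
```

>>> arm_command:
  targets:
    - {"x": -0.0233,"y": -0.0059,"z": -0.002,"rx": 0,"ry": 0,"rz": 0,"claw": 255}
    - {"x": -0.1025,"y": 0.3041,"z": -0.004,"rx": 0,"ry": 0,"rz": 0,"claw": 255}
    - {"x": -0.1025,"y": 0.3041,"z": -0.004,"rx": 0,"ry": 0,"rz": 0,"claw": 255}
    - {"x": -0.1025,"y": 0.3041,"z": -0.004,"rx": 0,"ry": 0,"rz": 0,"claw": 255}
    - {"x": -0.1025,"y": 0.3041,"z": -0.004,"rx": 0,"ry": 0,"rz": 0,"claw": 255}
    - {"x": -0.1025,"y": 0.3041,"z": -0.004,"rx": 0,"ry": 0,"rz": 0,"claw": 255}
    - {"x": -0.0928,"y": 0.3065,"z": -0.004,"rx": 0,"ry": 0,"rz": 0,"claw": 255}
    - {"x": -0.0889,"y": 0.3075,"z": -0.004,"rx": 0,"ry": 0,"rz": 0,"claw": 255}
    - {"x": -0.087,"y": 0.308,"z": -0.004,"rx": 0,"ry": 0,"rz": 0,"claw": 255}
    - {"x": -0.085,"y": 0.3085,"z": -0.004,"rx": 0,"ry": 0,"rz": 0,"claw": 255}

```text
t: 7.82
tool_pos: [0.4871, 0.0903, 0.0703]
orientation: [-3.117, -0.391, 0.002]
force: [-5.3, 1.4, 3.7]
opening: 0.0006
gripper_force: 2.4
```

```bash
python3 - <<'E'
from h import *
knobs()
E
```

```text
7.87 {'L': (-57.8, 78.5, 15.4, 1333), 'R': (-49.5, -72.8, 4.4, 42)} tool [-68.  79.] 0.0702 F [-4.8  0.5  2.7]
```

>>> arm_command:
  targets:
    - {"x": 0.0019,"y": 0.0005,"z": 0,"rx": 0,"ry": 0,"rz": 0,"claw": 255}
    - {"x": 0.0039,"y": 0.001,"z": 0,"rx": 0,"ry": 0,"rz": 0,"claw": 255}
    - {"x": 0.0058,"y": 0.0015,"z": 0,"rx": 0,"ry": 0,"rz": 0,"claw": 255}
    - {"x": 0.0078,"y": 0.002,"z": 0,"rx": 0,"ry": 0,"rz": 0,"claw": 255}
    - {"x": 0.0097,"y": 0.0025,"z": 0,"rx": 0,"ry": 0,"rz": 0,"claw": 255}

```text
t: 8.28
tool_pos: [0.4908, 0.0911, 0.07]
orientation: [3.116, 0.391, -0.005]
force: [-8.9, -3.2, 6.4]
opening: 0.0002
gripper_force: 5.0
```

>>> arm_command:
  targets:
    - {"x": 0.0019,"y": 0.0005,"z": 0,"rx": 0,"ry": 0,"rz": 0,"claw": 255}
    - {"x": 0.0039,"y": 0.001,"z": 0,"rx": 0,"ry": 0,"rz": 0,"claw": 255}
    - {"x": 0.0058,"y": 0.0015,"z": 0,"rx": 0,"ry": 0,"rz": 0,"claw": 255}
    - {"x": 0.0078,"y": 0.002,"z": 0,"rx": 0,"ry": 0,"rz": 0,"claw": 255}
    - {"x": 0.0097,"y": 0.0025,"z": 0,"rx": 0,"ry": 0,"rz": 0,"claw": 255}

```text
t: 8.7
tool_pos: [0.4956, 0.0921, 0.0701]
orientation: [3.116, 0.39, -0.005]
force: [-8.9, -4.6, 7.1]
opening: 0.0005
gripper_force: 5.1
```

>>> arm_command:
  targets:
    - {"x": 0.0019,"y": 0.0005,"z": 0,"rx": 0,"ry": 0,"rz": 0,"claw": 255}
    - {"x": 0.0039,"y": 0.001,"z": 0,"rx": 0,"ry": 0,"rz": 0,"claw": 255}
    - {"x": 0.0058,"y": 0.0015,"z": 0,"rx": 0,"ry": 0,"rz": 0,"claw": 255}
    - {"x": 0.0078,"y": 0.002,"z": 0,"rx": 0,"ry": 0,"rz": 0,"claw": 255}

```text
t: 9.03
tool_pos: [0.4995, 0.0929, 0.07]
orientation: [3.116, 0.39, -0.006]
force: [-10.0, -4.4, 7.6]
opening: 0.0004
gripper_force: 5.4
```

```bash
python3 - <<'E'
from h import *
knobs()
E
```

```text
9.08 {'L': (-45.0, 77.9, 15.3, 1322), 'R': (-45.4, -75.8, 6.8, 139)} tool [-55.   78.4] 0.0701 F [-8.7 -3.5  5.6]
```

>>> arm_command:
  targets:
    - {"x": -0.031,"y": -0.0079,"z": 0,"rx": 0,"ry": 0,"rz": 0,"claw": 255}
    - {"x": 0.0477,"y": -0.316,"z": 0,"rx": 0,"ry": 0,"rz": 0,"claw": 255}
    - {"x": 0.0477,"y": -0.316,"z": 0,"rx": 0,"ry": 0,"rz": 0,"claw": 255}
    - {"x": 0.0477,"y": -0.316,"z": 0,"rx": 0,"ry": 0,"rz": 0,"claw": 255}
    - {"x": 0.0477,"y": -0.316,"z": 0,"rx": 0,"ry": 0,"rz": 0,"claw": 255}
    - {"x": 0.0593,"y": -0.313,"z": 0,"rx": 0,"ry": 0,"rz": 0,"claw": 255}
    - {"x": 0.0632,"y": -0.3121,"z": 0,"rx": 0,"ry": 0,"rz": 0,"claw": 255}
    - {"x": 0.0671,"y": -0.3111,"z": 0,"rx": 0,"ry": 0,"rz": 0,"claw": 255}
    - {"x": 0.069,"y": -0.3106,"z": 0,"rx": 0,"ry": 0,"rz": 0,"claw": 255}
    - {"x": 0.0709,"y": -0.3101,"z": 0,"rx": 0,"ry": 0,"rz": 0,"claw": 255}

```text
t: 9.92
tool_pos: [0.5357, -0.0595, 0.0701]
orientation: [3.117, 0.395, -0.001]
force: [-2.5, -2.8, -2.0]
opening: 0.0003
gripper_force: 1.0
```

```bash
python3 - <<'E'
from h import *
knobs()
E
```

```text
9.97 {'L': (-39.4, 73.0, 3.9, 14), 'R': (-47.5, -78.5, 15.3, 1358)} tool [-57.7 -78. ] 0.0701 F [-1.2 -1.7 -0.3]
```

>>> arm_command:
  targets:
    - {"x": 0.0019,"y": 0.0005,"z": 0,"rx": 0,"ry": 0,"rz": 0,"claw": 255}
    - {"x": 0.0039,"y": 0.001,"z": 0,"rx": 0,"ry": 0,"rz": 0,"claw": 255}
    - {"x": 0.0058,"y": 0.0015,"z": 0,"rx": 0,"ry": 0,"rz": 0,"claw": 255}
    - {"x": 0.0078,"y": 0.002,"z": 0,"rx": 0,"ry": 0,"rz": 0,"claw": 255}
    - {"x": 0.0097,"y": 0.0025,"z": 0,"rx": 0,"ry": 0,"rz": 0,"claw": 255}

```text
t: 10.38
tool_pos: [0.5406, -0.0585, 0.0701]
orientation: [-3.116, -0.393, 0.001]
force: [-3.2, 1.0, -0.5]
opening: 0.0006
gripper_force: 1.2
```

>>> arm_command:
  targets:
    - {"x": 0.0019,"y": 0.0005,"z": 0,"rx": 0,"ry": 0,"rz": 0,"claw": 255}
    - {"x": 0.0039,"y": 0.001,"z": 0,"rx": 0,"ry": 0,"rz": 0,"claw": 255}
    - {"x": 0.0058,"y": 0.0015,"z": 0,"rx": 0,"ry": 0,"rz": 0,"claw": 255}
    - {"x": 0.0078,"y": 0.002,"z": 0,"rx": 0,"ry": 0,"rz": 0,"claw": 255}

```text
t: 10.72
tool_pos: [0.5448, -0.0579, 0.0702]
orientation: [-3.117, -0.393, 0.0]
force: [-3.9, 1.6, -0.6]
opening: 0.0002
gripper_force: 1.3
```

```bash
python3 - <<'E'
from h import *
knobs()
E
```

```text
10.77 {'L': (-37.3, 74.2, 5.3, 52), 'R': (-38.4, -79.6, 15.1, 1343)} tool [-48.6 -79. ] 0.0703 F [-2.6  1.  -2. ]
```

>>> arm_command:
  targets:
    - {"x": 0.0019,"y": 0.0005,"z": 0,"rx": 0,"ry": 0,"rz": 0,"claw": 255}
    - {"x": 0.0039,"y": 0.001,"z": 0,"rx": 0,"ry": 0,"rz": 0,"claw": 255}
    - {"x": 0.0058,"y": 0.0015,"z": 0,"rx": 0,"ry": 0,"rz": 0,"claw": 255}
    - {"x": 0.0068,"y": 0.0017,"z": 0,"rx": 0,"ry": 0,"rz": 0,"claw": 255}

```text
t: 11.1
tool_pos: [0.5481, -0.0572, 0.0702]
orientation: [-3.117, -0.393, 0.001]
force: [-3.9, 1.7, -0.0]
opening: 0.0004
gripper_force: 2.1
```

>>> arm_command:
  targets:
    - {"x": 0.0019,"y": 0.0005,"z": 0,"rx": 0,"ry": 0,"rz": 0,"claw": 255}
    - {"x": 0.0039,"y": 0.001,"z": 0,"rx": 0,"ry": 0,"rz": 0,"claw": 255}
    - {"x": 0.0058,"y": 0.0015,"z": 0,"rx": 0,"ry": 0,"rz": 0,"claw": 255}
    - {"x": 0.0068,"y": 0.0017,"z": 0,"rx": 0,"ry": 0,"rz": 0,"claw": 255}

```text
t: 11.43
tool_pos: [0.5502, -0.0564, 0.0699]
orientation: [-3.117, -0.393, 0.005]
force: [-11.5, 0.4, 3.7]
opening: 0.0006
gripper_force: 5.5
```

```bash
python3 - <<'E'
from h import *
knobs()
E
```

```text
11.48 {'L': (-35.9, 75.3, 6.2, 75), 'R': (-33.2, -79.1, 15.1, 1335)} tool [-43.2 -78.8] 0.0699 F [-9.7  0.9  3.6]
```

>>> arm_command:
  targets:
    - {"x": -0.031,"y": -0.0079,"z": 0,"rx": 0,"ry": 0,"rz": 0,"claw": 255}
    - {"x": -0.1094,"y": 0.2992,"z": 0,"rx": 0,"ry": 0,"rz": 0,"claw": 255}
    - {"x": -0.1094,"y": 0.2992,"z": 0,"rx": 0,"ry": 0,"rz": 0,"claw": 255}
    - {"x": -0.1094,"y": 0.2992,"z": 0,"rx": 0,"ry": 0,"rz": 0,"claw": 255}
    - {"x": -0.1094,"y": 0.2992,"z": 0,"rx": 0,"ry": 0,"rz": 0,"claw": 255}
    - {"x": -0.1017,"y": 0.3012,"z": 0,"rx": 0,"ry": 0,"rz": 0,"claw": 255}
    - {"x": -0.0978,"y": 0.3022,"z": 0,"rx": 0,"ry": 0,"rz": 0,"claw": 255}
    - {"x": -0.0939,"y": 0.3031,"z": 0,"rx": 0,"ry": 0,"rz": 0,"claw": 255}
    - {"x": -0.09,"y": 0.3041,"z": 0,"rx": 0,"ry": 0,"rz": 0,"claw": 255}
    - {"x": -0.0862,"y": 0.3051,"z": 0,"rx": 0,"ry": 0,"rz": 0,"claw": 255}

```text
t: 12.32
tool_pos: [0.5088, 0.0953, 0.0704]
orientation: [-3.117, -0.391, 0.001]
force: [-5.0, 1.6, 2.6]
opening: 0.0001
gripper_force: 2.5
```

```bash
python3 - <<'E'
from h import *
knobs()
E
```

```text
12.37 {'L': (-35.2, 77.7, 15.3, 1337), 'R': (-26.8, -73.1, 5.5, 71)} tool [-45.5  78.3] 0.0704 F [-3.6  1.6  2.4]
```

>>> arm_command:
  targets:
    - {"x": 0.0019,"y": 0.0005,"z": 0,"rx": 0,"ry": 0,"rz": 0,"claw": 255}
    - {"x": 0.0039,"y": 0.001,"z": 0,"rx": 0,"ry": 0,"rz": 0,"claw": 255}
    - {"x": 0.0058,"y": 0.0015,"z": 0,"rx": 0,"ry": 0,"rz": 0,"claw": 255}
    - {"x": 0.0078,"y": 0.002,"z": 0,"rx": 0,"ry": 0,"rz": 0,"claw": 255}
    - {"x": 0.0097,"y": 0.0025,"z": 0,"rx": 0,"ry": 0,"rz": 0,"claw": 255}
    - {"x": 0.0116,"y": 0.003,"z": 0,"rx": 0,"ry": 0,"rz": 0,"claw": 255}

```text
t: 12.87
tool_pos: [0.5143, 0.0964, 0.0703]
orientation: [3.116, 0.391, -0.001]
force: [-4.6, -1.5, 2.7]
opening: 0.0006
gripper_force: 2.6
```

>>> arm_command:
  targets:
    - {"x": 0.0019,"y": 0.0005,"z": 0,"rx": 0,"ry": 0,"rz": 0,"claw": 255}
    - {"x": 0.0039,"y": 0.001,"z": 0,"rx": 0,"ry": 0,"rz": 0,"claw": 255}
    - {"x": 0.0058,"y": 0.0015,"z": 0,"rx": 0,"ry": 0,"rz": 0,"claw": 255}
    - {"x": 0.0078,"y": 0.002,"z": 0,"rx": 0,"ry": 0,"rz": 0,"claw": 255}

```text
t: 13.2
tool_pos: [0.5182, 0.0973, 0.0702]
orientation: [3.116, 0.391, -0.001]
force: [-4.6, -1.9, 3.3]
opening: 0.0007
gripper_force: 2.7
```

```bash
python3 - <<'E'
from h import *
knobs()
E
```

```text
13.25 {'L': (-25.7, 77.6, 15.4, 1334), 'R': (-24.3, -75.8, 6.9, 147)} tool [-35.9  78. ] 0.0703 F [-4.6 -1.9  2.8]
```

>>> arm_command:
  targets:
    - {"x": 0.0019,"y": 0.0005,"z": 0,"rx": 0,"ry": 0,"rz": 0,"claw": 255}
    - {"x": 0.0039,"y": 0.001,"z": 0,"rx": 0,"ry": 0,"rz": 0,"claw": 255}
    - {"x": 0.0058,"y": 0.0015,"z": 0,"rx": 0,"ry": 0,"rz": 0,"claw": 255}
    - {"x": 0.0078,"y": 0.002,"z": 0,"rx": 0,"ry": 0,"rz": 0,"claw": 255}

```text
t: 13.58
tool_pos: [0.5221, 0.0982, 0.0702]
orientation: [3.116, 0.391, -0.001]
force: [-4.6, -2.8, 2.7]
opening: 0.0005
gripper_force: 2.9
```

```bash
python3 - <<'E'
from h import *
knobs()
E
```

```text
13.63 {'L': (-21.7, 77.5, 15.3, 1344), 'R': (-24.6, -75.7, 6.9, 190)} tool [-31.9  78. ] 0.0703 F [-4.6 -3.3  2.7]
```

>>> arm_command:
  targets:
    - {"x": -0.031,"y": -0.0079,"z": 0,"rx": 0,"ry": 0,"rz": 0,"claw": 255}
    - {"x": 0.0472,"y": -0.3141,"z": 0,"rx": 0,"ry": 0,"rz": 0,"claw": 255}
    - {"x": 0.0472,"y": -0.3141,"z": 0,"rx": 0,"ry": 0,"rz": 0,"claw": 255}
    - {"x": 0.0472,"y": -0.3141,"z": 0,"rx": 0,"ry": 0,"rz": 0,"claw": 255}
    - {"x": 0.0472,"y": -0.3141,"z": 0,"rx": 0,"ry": 0,"rz": 0,"claw": 255}
    - {"x": 0.0569,"y": -0.3116,"z": 0,"rx": 0,"ry": 0,"rz": 0,"claw": 255}
    - {"x": 0.0608,"y": -0.3107,"z": 0,"rx": 0,"ry": 0,"rz": 0,"claw": 255}
    - {"x": 0.0646,"y": -0.3097,"z": 0,"rx": 0,"ry": 0,"rz": 0,"claw": 255}
    - {"x": 0.0685,"y": -0.3087,"z": 0,"rx": 0,"ry": 0,"rz": 0,"claw": 255}
    - {"x": 0.0724,"y": -0.3077,"z": 0,"rx": 0,"ry": 0,"rz": 0,"claw": 255}

```text
t: 14.47
tool_pos: [0.5582, -0.0533, 0.0702]
orientation: [3.117, 0.395, -0.0]
force: [-1.2, -3.2, -0.2]
opening: 0.0005
gripper_force: 1.1
```

>>> arm_command:
  targets:
    - {"x": 0.0019,"y": 0.0005,"z": 0,"rx": 0,"ry": 0,"rz": 0,"claw": 255}
    - {"x": 0.0039,"y": 0.001,"z": 0,"rx": 0,"ry": 0,"rz": 0,"claw": 255}
    - {"x": 0.0058,"y": 0.0015,"z": 0,"rx": 0,"ry": 0,"rz": 0,"claw": 255}
    - {"x": 0.0078,"y": 0.002,"z": 0,"rx": 0,"ry": 0,"rz": 0,"claw": 255}

```text
t: 14.8
tool_pos: [0.5618, -0.0524, 0.0701]
orientation: [-3.116, -0.394, 0.001]
force: [-3.1, 0.1, 1.1]
opening: 0.0007
gripper_force: 1.5
```

```bash
python3 - <<'E'
from h import *
knobs()
E
```

```text
14.85 {'L': (-15.1, 74.0, 4.9, 41), 'R': (-20.4, -78.0, 15.1, 1338)} tool [-30.7 -77.8] 0.0702 F [-2.6  0.9  0.2]
```

>>> arm_command:
  targets:
    - {"x": 0.0019,"y": 0.0005,"z": 0,"rx": 0,"ry": 0,"rz": 0,"claw": 255}
    - {"x": 0.0039,"y": 0.001,"z": 0,"rx": 0,"ry": 0,"rz": 0,"claw": 255}
    - {"x": 0.0058,"y": 0.0015,"z": 0,"rx": 0,"ry": 0,"rz": 0,"claw": 255}
    - {"x": 0.0078,"y": 0.002,"z": 0,"rx": 0,"ry": 0,"rz": 0,"claw": 255}

```text
t: 15.18
tool_pos: [0.5661, -0.052, 0.0702]
orientation: [-3.117, -0.393, 0.0]
force: [-3.2, 0.9, -1.1]
opening: 0.0004
gripper_force: 1.2
```

>>> arm_command:
  targets:
    - {"x": 0.0019,"y": 0.0002,"z": 0,"rx": 0,"ry": 0,"rz": 0,"claw": 255}
    - {"x": 0.0039,"y": 0.0007,"z": 0,"rx": 0,"ry": 0,"rz": 0,"claw": 255}
    - {"x": 0.0058,"y": 0.001,"z": 0,"rx": 0,"ry": 0,"rz": 0,"claw": 255}
    - {"x": 0.0078,"y": 0.0015,"z": 0,"rx": 0,"ry": 0,"rz": 0,"claw": 255}

```text
t: 15.52
tool_pos: [0.57, -0.0513, 0.0703]
orientation: [-3.117, -0.393, 0.0]
force: [-3.2, 1.7, 0.1]
opening: 0.0002
gripper_force: 1.4
```

```bash
python3 - <<'E'
from h import *
knobs()
E
```

```text
15.57 {'L': (-13.3, 74.9, 5.6, 82), 'R': (-12.2, -78.9, 14.8, 1328)} tool [-22.5 -78.8] 0.0703 F [-3.3  2.1 -2.6]
```

>>> arm_command:
  targets:
    - {"x": -0.0291,"y": -0.0074,"z": 0,"rx": 0,"ry": 0,"rz": 0,"claw": 255}
    - {"x": -0.1073,"y": 0.2988,"z": 0,"rx": 0,"ry": 0,"rz": 0,"claw": 255}
    - {"x": -0.1073,"y": 0.2988,"z": 0,"rx": 0,"ry": 0,"rz": 0,"claw": 255}
    - {"x": -0.1073,"y": 0.2988,"z": 0,"rx": 0,"ry": 0,"rz": 0,"claw": 255}
    - {"x": -0.1073,"y": 0.2988,"z": 0,"rx": 0,"ry": 0,"rz": 0,"claw": 255}
    - {"x": -0.0976,"y": 0.3013,"z": 0,"rx": 0,"ry": 0,"rz": 0,"claw": 255}
    - {"x": -0.0937,"y": 0.3022,"z": 0,"rx": 0,"ry": 0,"rz": 0,"claw": 255}
    - {"x": -0.0898,"y": 0.3032,"z": 0,"rx": 0,"ry": 0,"rz": 0,"claw": 255}
    - {"x": -0.086,"y": 0.3042,"z": 0,"rx": 0,"ry": 0,"rz": 0,"claw": 255}
    - {"x": -0.0821,"y": 0.3052,"z": 0,"rx": 0,"ry": 0,"rz": 0,"claw": 255}

```text
t: 16.4
tool_pos: [0.5289, 0.1001, 0.0703]
orientation: [-3.117, -0.391, 0.002]
force: [-6.3, 2.8, 4.1]
opening: 0.0006
gripper_force: 2.8
```

```bash
python3 - <<'E'
from h import *
knobs()
E
```

```text
16.45 {'L': (-14.4, 77.4, 15.3, 1328), 'R': (-5.4, -74.2, 5.2, 70)} tool [-24.7  78. ] 0.0703 F [-6.   1.3  2.8]
```

>>> arm_command:
  targets:
    - {"x": 0.0019,"y": 0.0005,"z": 0,"rx": 0,"ry": 0,"rz": 0,"claw": 255}
    - {"x": 0.0039,"y": 0.001,"z": 0,"rx": 0,"ry": 0,"rz": 0,"claw": 255}
    - {"x": 0.0058,"y": 0.0015,"z": 0,"rx": 0,"ry": 0,"rz": 0,"claw": 255}
    - {"x": 0.0078,"y": 0.002,"z": 0,"rx": 0,"ry": 0,"rz": 0,"claw": 255}

```text
t: 16.78
tool_pos: [0.5327, 0.1007, 0.0702]
orientation: [3.117, 0.39, -0.002]
force: [-6.0, 0.1, 3.6]
opening: 0.0004
gripper_force: 2.7
```

>>> arm_command:
  targets:
    - {"x": 0.0019,"y": 0.0005,"z": 0,"rx": 0,"ry": 0,"rz": 0,"claw": 255}
    - {"x": 0.0039,"y": 0.001,"z": 0,"rx": 0,"ry": 0,"rz": 0,"claw": 255}
    - {"x": 0.0058,"y": 0.0015,"z": 0,"rx": 0,"ry": 0,"rz": 0,"claw": 255}
    - {"x": 0.0078,"y": 0.002,"z": 0,"rx": 0,"ry": 0,"rz": 0,"claw": 255}

```text
t: 17.12
tool_pos: [0.5366, 0.1016, 0.0702]
orientation: [3.117, 0.39, -0.002]
force: [-5.3, -0.2, 3.2]
opening: 0.0005
gripper_force: 2.7
```

>>> arm_command:
  targets:
    - {"x": 0.0019,"y": 0.0005,"z": 0,"rx": 0,"ry": 0,"rz": 0,"claw": 255}
    - {"x": 0.0039,"y": 0.001,"z": 0,"rx": 0,"ry": 0,"rz": 0,"claw": 255}
    - {"x": 0.0058,"y": 0.0015,"z": 0,"rx": 0,"ry": 0,"rz": 0,"claw": 255}
    - {"x": 0.0078,"y": 0.002,"z": 0,"rx": 0,"ry": 0,"rz": 0,"claw": 255}

```text
t: 17.45
tool_pos: [0.5405, 0.1024, 0.0702]
orientation: [3.117, 0.39, -0.002]
force: [-5.9, -0.3, 4.2]
opening: 0.0009
gripper_force: 2.9
```

```bash
python3 - <<'E'
from h import *
knobs()
E
```

```text
17.5 {'L': (-2.7, 77.1, 15.2, 1312), 'R': (-3.4, -76.2, 6.7, 171)} tool [-13.   77.5] 0.0702 F [-4.6  0.1  2.4]
```

>>> arm_command:
  targets:
    - {"x": -0.0291,"y": -0.0074,"z": 0,"rx": 0,"ry": 0,"rz": 0,"claw": 255}
    - {"x": 0.0486,"y": -0.3116,"z": 0,"rx": 0,"ry": 0,"rz": 0,"claw": 255}
    - {"x": 0.0486,"y": -0.3116,"z": 0,"rx": 0,"ry": 0,"rz": 0,"claw": 255}
    - {"x": 0.0486,"y": -0.3116,"z": 0,"rx": 0,"ry": 0,"rz": 0,"claw": 255}
    - {"x": 0.0486,"y": -0.3116,"z": 0,"rx": 0,"ry": 0,"rz": 0,"claw": 255}
    - {"x": 0.0603,"y": -0.3087,"z": 0,"rx": 0,"ry": 0,"rz": 0,"claw": 255}
    - {"x": 0.0641,"y": -0.3077,"z": 0,"rx": 0,"ry": 0,"rz": 0,"claw": 255}
    - {"x": 0.068,"y": -0.3067,"z": 0,"rx": 0,"ry": 0,"rz": 0,"claw": 255}
    - {"x": 0.0719,"y": -0.3057,"z": 0,"rx": 0,"ry": 0,"rz": 0,"claw": 255}
    - {"x": 0.0758,"y": -0.3047,"z": 0,"rx": 0,"ry": 0,"rz": 0,"claw": 255}

```text
t: 18.33
tool_pos: [0.5783, -0.0475, 0.0701]
orientation: [3.117, 0.394, -0.001]
force: [-1.5, -1.9, -0.3]
opening: 0.0007
gripper_force: 1.1
```

```bash
python3 - <<'E'
from h import *
knobs()
E
```

```text
18.38 {'L': (4.3, 74.7, 5.2, 56), 'R': (-2.5, -77.0, 15.1, 1362)} tool [-13.3 -76.9] 0.0702 F [-1.4 -1.2 -1.1]
```

R is at about 2.2 and L at about 3. I'll push R further.

>>> arm_command:
  targets:
    - {"x": 0.0024,"y": -0.0012,"z": 0,"rx": 0,"ry": 0,"rz": 0,"claw": 255}
    - {"x": 0.0044,"y": -0.0008,"z": 0,"rx": 0,"ry": 0,"rz": 0,"claw": 255}
    - {"x": 0.0063,"y": -0.0003,"z": 0,"rx": 0,"ry": 0,"rz": 0,"claw": 255}
    - {"x": 0.0083,"y": 0.0002,"z": 0,"rx": 0,"ry": 0,"rz": 0,"claw": 255}

```text
t: 18.72
tool_pos: [0.5823, -0.0472, 0.0701]
orientation: [-3.116, -0.394, 0.001]
force: [-3.3, 2.4, 0.2]
opening: 0.0005
gripper_force: 1.5
```

>>> arm_command:
  targets:
    - {"x": 0.0019,"y": 0.0005,"z": 0,"rx": 0,"ry": 0,"rz": 0,"claw": 255}
    - {"x": 0.0039,"y": 0.001,"z": 0,"rx": 0,"ry": 0,"rz": 0,"claw": 255}
    - {"x": 0.0058,"y": 0.0015,"z": 0,"rx": 0,"ry": 0,"rz": 0,"claw": 255}
    - {"x": 0.0078,"y": 0.002,"z": 0,"rx": 0,"ry": 0,"rz": 0,"claw": 255}

```text
t: 19.05
tool_pos: [0.5866, -0.0471, 0.0702]
orientation: [-3.117, -0.393, 0.0]
force: [-4.3, 1.2, 0.7]
opening: 0.0006
gripper_force: 1.9
```

```bash
python3 - <<'E'
from h import *
knobs()
E
```

```text
19.1 {'L': (4.9, 75.0, 6.1, 78), 'R': (4.7, -78.8, 14.8, 1339)} tool [ -5.6 -78.7] 0.0702 F [-3.5  1.4  0.1]
```

>>> arm_command:
  targets:
    - {"x": 0.0019,"y": 0.0005,"z": 0,"rx": 0,"ry": 0,"rz": 0,"claw": 255}
    - {"x": 0.0039,"y": 0.001,"z": 0,"rx": 0,"ry": 0,"rz": 0,"claw": 255}
    - {"x": 0.0054,"y": 0.0013,"z": 0,"rx": 0,"ry": 0,"rz": 0,"claw": 255}

```text
t: 19.35
tool_pos: [0.5882, -0.0465, 0.0699]
orientation: [-3.117, -0.393, 0.004]
force: [-9.8, 0.1, 3.0]
opening: 0.0004
gripper_force: 4.5
```

>>> arm_command:
  targets:
    - {"x": -0.0291,"y": -0.0074,"z": 0,"rx": 0,"ry": 0,"rz": 0,"claw": 255}
    - {"x": -0.1068,"y": 0.2968,"z": 0,"rx": 0,"ry": 0,"rz": 0,"claw": 255}
    - {"x": -0.1068,"y": 0.2968,"z": 0,"rx": 0,"ry": 0,"rz": 0,"claw": 255}
    - {"x": -0.1068,"y": 0.2968,"z": 0,"rx": 0,"ry": 0,"rz": 0,"claw": 255}
    - {"x": -0.1068,"y": 0.2968,"z": 0,"rx": 0,"ry": 0,"rz": 0,"claw": 255}
    - {"x": -0.0971,"y": 0.2993,"z": 0,"rx": 0,"ry": 0,"rz": 0,"claw": 255}
    - {"x": -0.0932,"y": 0.3002,"z": 0,"rx": 0,"ry": 0,"rz": 0,"claw": 255}
    - {"x": -0.0893,"y": 0.3012,"z": 0,"rx": 0,"ry": 0,"rz": 0,"claw": 255}
    - {"x": -0.0855,"y": 0.3022,"z": 0,"rx": 0,"ry": 0,"rz": 0,"claw": 255}
    - {"x": -0.0816,"y": 0.3032,"z": 0,"rx": 0,"ry": 0,"rz": 0,"claw": 255}

```text
t: 20.18
tool_pos: [0.5487, 0.1042, 0.0703]
orientation: [3.117, 0.391, -0.001]
force: [-5.6, 1.3, 4.1]
opening: 0.0008
gripper_force: 2.4
```

```bash
python3 - <<'E'
from h import *
knobs()
E
```

```text
20.23 {'L': (6.3, 76.4, 15.2, 1332), 'R': (12.8, -74.6, 5.9, 119)} tool [-4.6 77.1] 0.0703 F [-2.9  0.7  1.9]
```

L is at about 11 and R at about 12. I'll keep pushing L.

>>> arm_command:
  targets:
    - {"x": 0.0014,"y": 0.002,"z": 0,"rx": 0,"ry": 0,"rz": 0,"claw": 255}
    - {"x": 0.0034,"y": 0.0025,"z": 0,"rx": 0,"ry": 0,"rz": 0,"claw": 255}
    - {"x": 0.0053,"y": 0.003,"z": 0,"rx": 0,"ry": 0,"rz": 0,"claw": 255}
    - {"x": 0.0073,"y": 0.0035,"z": 0,"rx": 0,"ry": 0,"rz": 0,"claw": 255}

```text
t: 20.57
tool_pos: [0.5522, 0.1055, 0.0702]
orientation: [3.116, 0.391, -0.001]
force: [-4.3, -2.9, 2.6]
opening: 0.0004
gripper_force: 2.5
```

>>> arm_command:
  targets:
    - {"x": 0.0019,"y": 0.0005,"z": 0,"rx": 0,"ry": 0,"rz": 0,"claw": 255}
    - {"x": 0.0039,"y": 0.001,"z": 0,"rx": 0,"ry": 0,"rz": 0,"claw": 255}
    - {"x": 0.0058,"y": 0.0015,"z": 0,"rx": 0,"ry": 0,"rz": 0,"claw": 255}
    - {"x": 0.0078,"y": 0.002,"z": 0,"rx": 0,"ry": 0,"rz": 0,"claw": 255}

```text
t: 20.9
tool_pos: [0.5559, 0.1065, 0.0702]
orientation: [3.116, 0.391, -0.002]
force: [-6.3, -4.6, 4.3]
opening: 0.001
gripper_force: 3.6
```

```bash
python3 - <<'E'
from h import *
knobs()
E
```

```text
20.95 {'L': (13.2, 77.1, 15.3, 1334), 'R': (15.0, -75.7, 6.8, 162)} tool [ 2.8 77.6] 0.0701 F [-4.6 -2.6  2.8]
```

>>> arm_command:
  targets:
    - {"x": 0.0019,"y": 0.0005,"z": 0,"rx": 0,"ry": 0,"rz": 0,"claw": 255}
    - {"x": 0.0039,"y": 0.001,"z": 0,"rx": 0,"ry": 0,"rz": 0,"claw": 255}
    - {"x": 0.0058,"y": 0.0015,"z": 0,"rx": 0,"ry": 0,"rz": 0,"claw": 255}

```text
t: 21.2
tool_pos: [0.5568, 0.1066, 0.0699]
orientation: [3.115, 0.391, -0.009]
force: [-18.3, -7.3, 12.5]
opening: 0.0007
gripper_force: 9.9
```

```bash
python3 - <<'E'
from h import *
knobs()
E
```

```text
21.25 {'L': (13.5, 77.0, 15.3, 1323), 'R': (14.5, -74.9, 6.5, 171)} tool [ 3.6 77.6] 0.0699 F [-15.5  -6.6  11.7]
```

>>> arm_command:
  targets:
    - {"x": -0.031,"y": -0.0079,"z": 0,"rx": 0,"ry": 0,"rz": 0,"claw": 255}
    - {"x": 0.0464,"y": -0.3112,"z": 0,"rx": 0,"ry": 0,"rz": 0,"claw": 255}
    - {"x": 0.0464,"y": -0.3112,"z": 0,"rx": 0,"ry": 0,"rz": 0,"claw": 255}
    - {"x": 0.0464,"y": -0.3112,"z": 0,"rx": 0,"ry": 0,"rz": 0,"claw": 255}
    - {"x": 0.0464,"y": -0.3112,"z": 0,"rx": 0,"ry": 0,"rz": 0,"claw": 255}
    - {"x": 0.06,"y": -0.3078,"z": 0,"rx": 0,"ry": 0,"rz": 0,"claw": 255}
    - {"x": 0.0638,"y": -0.3068,"z": 0,"rx": 0,"ry": 0,"rz": 0,"claw": 255}
    - {"x": 0.0677,"y": -0.3058,"z": 0,"rx": 0,"ry": 0,"rz": 0,"claw": 255}
    - {"x": 0.0716,"y": -0.3048,"z": 0,"rx": 0,"ry": 0,"rz": 0,"claw": 255}
    - {"x": 0.0735,"y": -0.3043,"z": 0,"rx": 0,"ry": 0,"rz": 0,"claw": 255}

```text
t: 22.08
tool_pos: [0.5956, -0.0425, 0.0701]
orientation: [3.117, 0.395, -0.001]
force: [-1.5, -2.2, 0.7]
opening: 0.0004
gripper_force: 1.1
```

```bash
python3 - <<'E'
from h import *
knobs()
E
```

```text
22.13 {'L': (19.5, 75.5, 5.7, 80), 'R': (15.3, -76.4, 15.0, 1348)} tool [  4.4 -76.4] 0.0702 F [-1.6 -1.8 -0.7]
```

>>> arm_command:
  targets:
    - {"x": 0.0024,"y": -0.0012,"z": 0,"rx": 0,"ry": 0,"rz": 0,"claw": 255}
    - {"x": 0.0044,"y": -0.0008,"z": 0,"rx": 0,"ry": 0,"rz": 0,"claw": 255}
    - {"x": 0.0063,"y": -0.0003,"z": 0,"rx": 0,"ry": 0,"rz": 0,"claw": 255}

```text
t: 22.38
tool_pos: [0.5982, -0.0424, 0.07]
orientation: [-3.116, -0.394, 0.002]
force: [-5.2, 2.0, 1.2]
opening: 0.0007
gripper_force: 1.9
```

```bash
python3 - <<'E'
from h import *
knobs()
E
```

```text
22.43 {'L': (20.9, 74.6, 5.6, 94), 'R': (17.7, -77.4, 15.0, 1332)} tool [  7.1 -77.3] 0.0701 F [-4.   0.8  0.2]
```

>>> arm_command:
  targets:
    - {"x": 0.0019,"y": 0.0005,"z": 0,"rx": 0,"ry": 0,"rz": 0,"claw": 255}
    - {"x": 0.0039,"y": 0.001,"z": 0,"rx": 0,"ry": 0,"rz": 0,"claw": 255}

```text
t: 22.6
tool_pos: [0.6007, -0.0427, 0.0701]
orientation: [-3.117, -0.393, 0.0]
force: [-2.5, 0.3, -1.0]
opening: 0.0003
gripper_force: 1.3
```

>>> arm_command:
  targets:
    - {"x": -0.0291,"y": -0.0074,"z": 0,"rx": 0,"ry": 0,"rz": 0,"claw": 255}
    - {"x": -0.106,"y": 0.2939,"z": 0,"rx": 0,"ry": 0,"rz": 0,"claw": 255}
    - {"x": -0.106,"y": 0.2939,"z": 0,"rx": 0,"ry": 0,"rz": 0,"claw": 255}
    - {"x": -0.106,"y": 0.2939,"z": 0,"rx": 0,"ry": 0,"rz": 0,"claw": 255}
    - {"x": -0.106,"y": 0.2939,"z": 0,"rx": 0,"ry": 0,"rz": 0,"claw": 255}
    - {"x": -0.0885,"y": 0.2983,"z": 0,"rx": 0,"ry": 0,"rz": 0,"claw": 255}
    - {"x": -0.0847,"y": 0.2993,"z": 0,"rx": 0,"ry": 0,"rz": 0,"claw": 255}
    - {"x": -0.0827,"y": 0.2998,"z": 0,"rx": 0,"ry": 0,"rz": 0,"claw": 255}
    - {"x": -0.0808,"y": 0.3003,"z": 0,"rx": 0,"ry": 0,"rz": 0,"claw": 255}
    - {"x": -0.0788,"y": 0.3008,"z": 0,"rx": 0,"ry": 0,"rz": 0,"claw": 255}

```text
t: 23.43
tool_pos: [0.5612, 0.1064, 0.0702]
orientation: [-3.117, -0.391, 0.002]
force: [-4.2, 1.6, 2.5]
opening: 0.0002
gripper_force: 2.3
```

```bash
python3 - <<'E'
from h import *
knobs()
E
```

```text
23.48 {'L': (18.9, 75.6, 15.5, 1338), 'R': (26.6, -74.8, 6.9, 138)} tool [ 7.9 76.1] 0.0702 F [-5.3  1.7  3.1]
```

>>> arm_command:
  targets:
    - {"x": 0.0014,"y": 0.002,"z": 0,"rx": 0,"ry": 0,"rz": 0,"claw": 255}
    - {"x": 0.0034,"y": 0.003,"z": 0,"rx": 0,"ry": 0,"rz": 0,"claw": 255}
    - {"x": 0.0053,"y": 0.0035,"z": 0,"rx": 0,"ry": 0,"rz": 0,"claw": 255}

```text
t: 23.73
tool_pos: [0.5641, 0.1075, 0.0702]
orientation: [3.116, 0.391, -0.001]
force: [-4.4, -3.8, 2.4]
opening: 0.0003
gripper_force: 2.3
```

```bash
python3 - <<'E'
from h import *
knobs()
E
```

```text
23.78 {'L': (22.2, 76.4, 15.3, 1325), 'R': (27.2, -75.3, 6.6, 178)} tool [11.1 76.7] 0.0703 F [-2.8 -4.4  1.4]
```

>>> arm_command:
  targets:
    - {"x": -0.0291,"y": -0.0074,"z": 0,"rx": 0,"ry": 0,"rz": 0,"claw": 255}
    - {"x": 0.0473,"y": -0.3068,"z": 0,"rx": 0,"ry": 0,"rz": 0,"claw": 255}
    - {"x": 0.0473,"y": -0.3068,"z": 0,"rx": 0,"ry": 0,"rz": 0,"claw": 255}
    - {"x": 0.0473,"y": -0.3068,"z": 0,"rx": 0,"ry": 0,"rz": 0,"claw": 255}
    - {"x": 0.0473,"y": -0.3068,"z": 0,"rx": 0,"ry": 0,"rz": 0,"claw": 255}
    - {"x": 0.0706,"y": -0.3009,"z": 0,"rx": 0,"ry": 0,"rz": 0,"claw": 255}
    - {"x": 0.0745,"y": -0.2999,"z": 0,"rx": 0,"ry": 0,"rz": 0,"claw": 255}
    - {"x": 0.0764,"y": -0.2994,"z": 0,"rx": 0,"ry": 0,"rz": 0,"claw": 255}
    - {"x": 0.0773,"y": -0.2992,"z": 0,"rx": 0,"ry": 0,"rz": 0,"claw": 255}
    - {"x": 0.0783,"y": -0.2989,"z": 0,"rx": 0,"ry": 0,"rz": 0,"claw": 255}

```text
t: 24.62
tool_pos: [0.6025, -0.04, 0.0701]
orientation: [3.116, 0.394, -0.002]
force: [-3.9, -5.4, 2.4]
opening: 0.0002
gripper_force: 3.1
```

```bash
python3 - <<'E'
from h import *
knobs()
E
```

```text
24.67 {'L': (28.0, 74.5, 6.2, 135), 'R': (22.6, -75.9, 15.1, 1337)} tool [ 11.5 -75.8] 0.0701 F [-3.7 -4.3 -0. ]
```

>>> arm_command:
  targets:
    - {"x": 0.0019,"y": -0.001,"z": 0,"rx": 0,"ry": 0,"rz": 0,"claw": 255}
    - {"x": 0.0029,"y": -0.0008,"z": 0,"rx": 0,"ry": 0,"rz": 0,"claw": 255}
    - {"x": 0.0034,"y": -0.0006,"z": 0,"rx": 0,"ry": 0,"rz": 0,"claw": 255}

```text
t: 24.92
tool_pos: [0.6027, -0.04, 0.07]
orientation: [-3.116, -0.395, 0.007]
force: [-12.1, -4.1, 8.3]
opening: 0.0005
gripper_force: 6.2
```

>>> arm_command:
  targets:
    - {"x": -0.031,"y": -0.0079,"z": 0,"rx": 0,"ry": 0,"rz": 0,"claw": 255}
    - {"x": -0.1074,"y": 0.2915,"z": 0,"rx": 0,"ry": 0,"rz": 0,"claw": 255}
    - {"x": -0.1074,"y": 0.2915,"z": 0,"rx": 0,"ry": 0,"rz": 0,"claw": 255}
    - {"x": -0.1074,"y": 0.2915,"z": 0,"rx": 0,"ry": 0,"rz": 0,"claw": 255}
    - {"x": -0.1074,"y": 0.2915,"z": 0,"rx": 0,"ry": 0,"rz": 0,"claw": 255}
    - {"x": -0.0842,"y": 0.2974,"z": 0,"rx": 0,"ry": 0,"rz": 0,"claw": 255}
    - {"x": -0.0803,"y": 0.2984,"z": 0,"rx": 0,"ry": 0,"rz": 0,"claw": 255}
    - {"x": -0.0783,"y": 0.2989,"z": 0,"rx": 0,"ry": 0,"rz": 0,"claw": 255}
    - {"x": -0.0774,"y": 0.2992,"z": 0,"rx": 0,"ry": 0,"rz": 0,"claw": 255}
    - {"x": -0.0774,"y": 0.2992,"z": 0,"rx": 0,"ry": 0,"rz": 0,"claw": 255}

```text
t: 25.75
tool_pos: [0.5641, 0.1103, 0.0697]
orientation: [-3.115, -0.395, 0.006]
force: [-6.8, 3.4, 3.2]
opening: 0.0006
gripper_force: 3.5
```

```bash
python3 - <<'E'
from h import *
knobs()
E
```

```text
25.8 {'L': (21.6, 78.5, 15.2, 1344), 'R': (26.9, -73.2, 4.5, 36)} tool [11.6 79.2] 0.0697 F [-7.4  3.4  3.5]
```

>>> arm_command:
  targets:
    - {"x": 0.0008,"y": 0.0002,"z": 0,"rx": 0,"ry": 0,"rz": 0,"claw": 255}
    - {"x": 0.0008,"y": 0.0002,"z": 0,"rx": 0,"ry": 0,"rz": 0,"claw": 255}
    - {"x": 0.0008,"y": 0.0002,"z": 0,"rx": 0,"ry": 0,"rz": 0,"claw": 255}

```text
t: 26.05
tool_pos: [0.5642, 0.1101, 0.0697]
orientation: [-3.115, -0.394, 0.007]
force: [-9.3, 4.8, 4.7]
opening: 0.0003
gripper_force: 4.3
```

```bash
python3 - <<'E'
from h import *
knobs()
E
```

```text
26.1 {'L': (21.6, 78.6, 15.2, 1348), 'R': (26.7, -73.0, 3.8, 33)} tool [11.6 79.1] 0.0697 F [-9.3  4.9  6. ]
```

>>> arm_command:
  targets:
    - {"x": -0.031,"y": -0.0079,"z": 0,"rx": 0,"ry": 0,"rz": 0,"claw": 255}
    - {"x": -0.1102,"y": -0.1912,"z": 0.18,"rx": 0,"ry": 0,"rz": 0,"claw": 255}
    - {"x": -0.1102,"y": -0.1912,"z": 0.18,"rx": 0,"ry": 0,"rz": 0,"claw": 255}
    - {"x": -0.1102,"y": -0.1912,"z": 0.18,"rx": 0,"ry": 0,"rz": 0,"claw": 255}
    - {"x": -0.1102,"y": -0.1912,"z": 0.18,"rx": 0,"ry": 0,"rz": 0,"claw": 255}
    - {"x": -0.1102,"y": -0.1912,"z": 0.18,"rx": 0,"ry": 0,"rz": 0,"claw": 255}
    - {"x": -0.1102,"y": -0.1912,"z": 0.18,"rx": 0,"ry": 0,"rz": 0,"claw": 255}

```text
t: 26.68
tool_pos: [0.5118, 0.0135, 0.1604]
orientation: [-3.117, -0.391, -0.002]
force: [-0.5, 0.3, -0.7]
opening: 0.0004
gripper_force: 0.0
```

```bash
python3 - <<'E'
from h import *
knobs();im=np.load('pics/wrist.npz')['im'];cv2.imwrite('pics/w6.png',im[:,:,::-1])
E
```

```text
26.73 {'L': (27.5, 80.3, 7.8, 463), 'R': (27.5, -78.6, 7.7, 448)} tool [-63.5  -0.9] 0.1593 F [ 0.9  0.1 -0.4]
```

View pics/w6.png

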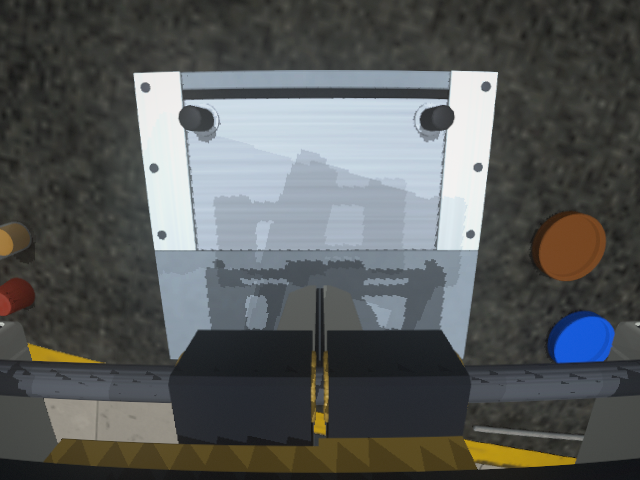

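The cover is shut and square: both knob tops read 27.5 (home 28), and its leading edge is against the dark seal strip (row 93). I'll press once more at the right knob to be sure of the seal.

>>> arm_command:
  targets:
    - {"x": 0.1437,"y": -0.1263,"z": 0,"rx": 0,"ry": 0,"rz": 0,"claw": 255}
    - {"x": 0.1437,"y": -0.1263,"z": 0,"rx": 0,"ry": 0,"rz": 0,"claw": 255}
    - {"x": 0.1437,"y": -0.1263,"z": -0.18,"rx": 0,"ry": 0,"rz": 0,"claw": 255}
    - {"x": 0.1437,"y": -0.1263,"z": -0.18,"rx": 0,"ry": 0,"rz": 0,"claw": 255}
    - {"x": 0.1437,"y": -0.1263,"z": -0.18,"rx": 0,"ry": 0,"rz": 0,"claw": 255}
    - {"x": 0.1631,"y": -0.1214,"z": -0.18,"rx": 0,"ry": 0,"rz": 0,"claw": 255}
    - {"x": 0.1786,"y": -0.1174,"z": -0.18,"rx": 0,"ry": 0,"rz": 0,"claw": 255}
    - {"x": 0.1825,"y": -0.1164,"z": -0.18,"rx": 0,"ry": 0,"rz": 0,"claw": 255}
    - {"x": 0.1844,"y": -0.1159,"z": -0.18,"rx": 0,"ry": 0,"rz": 0,"claw": 255}
    - {"x": 0.1854,"y": -0.1157,"z": -0.18,"rx": 0,"ry": 0,"rz": 0,"claw": 255}

```text
t: 27.57
tool_pos: [0.6035, -0.0436, 0.0704]
orientation: [-3.116, -0.394, 0.002]
force: [-4.6, 2.6, -2.2]
opening: 0.0006
gripper_force: 2.2
```

In contact at 5 N. I'll add about 0.7 mm and hold.

>>> arm_command:
  targets:
    - {"x": 0.0008,"y": 0.0002,"z": 0,"rx": 0,"ry": 0,"rz": 0,"claw": 255}
    - {"x": 0.0014,"y": 0.0004,"z": 0,"rx": 0,"ry": 0,"rz": 0,"claw": 255}
    - {"x": 0.0014,"y": 0.0004,"z": 0,"rx": 0,"ry": 0,"rz": 0,"claw": 255}

```text
t: 27.82
tool_pos: [0.6036, -0.0435, 0.0704]
orientation: [-3.116, -0.393, 0.003]
force: [-6.2, 2.2, -0.7]
opening: 0.0004
gripper_force: 2.8
```

>>> arm_command:
  targets:
    - {"x": 0.0014,"y": 0.0004,"z": 0,"rx": 0,"ry": 0,"rz": 0,"claw": 255}
    - {"x": 0.002,"y": 0.0005,"z": 0,"rx": 0,"ry": 0,"rz": 0,"claw": 255}
    - {"x": 0.002,"y": 0.0005,"z": 0,"rx": 0,"ry": 0,"rz": 0,"claw": 255}
    - {"x": 0.002,"y": 0.0005,"z": 0,"rx": 0,"ry": 0,"rz": 0,"claw": 255}

```text
t: 28.15
tool_pos: [0.6037, -0.0435, 0.0703]
orientation: [-3.116, -0.393, 0.006]
force: [-9.8, 1.4, 2.8]
opening: 0.0009
gripper_force: 5.0
```

>>> arm_command:
  targets:
    - {"x": 0.0005,"y": 0.0001,"z": 0,"rx": 0,"ry": 0,"rz": 0,"claw": 255}
    - {"x": 0.0005,"y": 0.0001,"z": 0,"rx": 0,"ry": 0,"rz": 0,"claw": 255}
    - {"x": 0.0005,"y": 0.0001,"z": 0,"rx": 0,"ry": 0,"rz": 0,"claw": 255}
    - {"x": 0.0005,"y": 0.0001,"z": 0,"rx": 0,"ry": 0,"rz": 0,"claw": 255}
    - {"x": 0.0005,"y": 0.0001,"z": 0,"rx": 0,"ry": 0,"rz": 0,"claw": 255}
    - {"x": 0.0005,"y": 0.0001,"z": 0,"rx": 0,"ry": 0,"rz": 0,"claw": 255}

```text
t: 28.65
tool_pos: [0.6037, -0.0435, 0.0702]
orientation: [-3.116, -0.393, 0.007]
force: [-11.0, 2.3, 3.5]
opening: 0.0005
gripper_force: 5.5
```

>>> arm_command:
  targets:
    - {"x": -0.031,"y": -0.0079,"z": 0,"rx": 0,"ry": 0,"rz": 0,"claw": 255}
    - {"x": -0.18,"y": 0.11,"z": 0.18,"rx": 0,"ry": 0,"rz": 0,"claw": 255}
    - {"x": -0.18,"y": 0.11,"z": 0.18,"rx": 0,"ry": 0,"rz": 0,"claw": 255}
    - {"x": -0.18,"y": 0.11,"z": 0.18,"rx": 0,"ry": 0,"rz": 0,"claw": 255}
    - {"x": -0.18,"y": 0.11,"z": 0.18,"rx": 0,"ry": 0,"rz": 0,"claw": 255}
    - {"x": -0.18,"y": 0.11,"z": 0.18,"rx": 0,"ry": 0,"rz": 0,"claw": 255}

```text
t: 29.15
tool_pos: [0.5178, 0.0119, 0.1647]
orientation: [3.115, 0.395, 0.013]
force: [-0.9, -0.6, 0.1]
opening: 0.0003
gripper_force: 0.0
```

```bash
python3 - <<'E'
from h import *
knobs()
E
```

```text
29.2 {'L': (27.4, 78.9, 7.7, 343), 'R': (27.6, -79.6, 7.9, 342)} tool [-58.2  -5.1] 0.1626 F [-0.5 -1.2  0. ]
```

Both knobs are home and the cover is square after about 11 N held for 0.5 s. The arm is clear, so I'm handing in.

```bash
python3 -c "
from plant import robot
print(robot.close_job())"
```

```text
the job is handed in; nothing more can be done
None
```

The job is handed in: the dish lies flat in the well and the cover is shut and square (both knobs within about 1 mm of home), pressed on the seal with about 11 N for 0.5 s; while the cover was wedging early on, the wrist force briefly reached about 26 N (20 N of it along the slide), so one push may count as over the 25 N limit.

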